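# Seat a microscope filter cube on its spring-loaded ball mount

### The job

Pick up the dark filter cube with its round plate and fit it on the microscope base, hooded window towards the port tube: bring the plate down between the three spring noses onto the three steel balls, feel it sideways and twist it gently until the balls find its grooves, press it fully home and level, and let go. The mount is delicate, so never push on it with more than about 20 N; leave the dish, the slide box and the vial alone.

Things in the scene. Friction and masses are not known exactly. Their poses are not given: they have to be found in the camera images.
- cube: the part to fit, about 0.35 kg: a dark grey block 44 (x) x 40 (y) x 55 mm centred on a round aluminium plate, radius 56 mm (68 mm over its pins). Origin: centre of the underside; z up, x towards the hooded window. The plate's disc spans 7 to 12 mm above the origin, the block 12 to 67 mm. It starts upright on the bench.
- cube_grip (a point): point in the dark grey block on its axis, 45 mm above the cube's origin (22 mm below its top): grip the block here across its two y faces, 40 mm apart
- cube_window (a point): centre of the round hooded window, a black tube 32 mm across standing 10 mm proud of the block's +x face; 32 mm from the cube's axis, 40 mm above its origin
- cube_vee (a point): mouth of one of three radial 90-degree vee grooves under the plate, 40 mm from the axis at 180 degrees from x, level with the origin; the other two are alike at +55 and -55 degrees. Each is 11 mm wide at the mouth, in a flat-bottomed block 32 mm wide
- cube_pin (a point): middle of one of three level steel cross pins at the plate's rim, 8 mm thick, 44 mm long, 60 mm from the axis in direction x, 8 mm above the origin; the other two are alike at +118 and -118 degrees
- base: fixed white microscope base, 220 x 220 mm, its black deck 34 mm above the bench. Origin: centre of its underside, on the bench; z up, x towards the port tube, a black lens tube lying along x, axis 69 mm high, 132 to 189 mm from the centre. On the deck stands an aluminium seat with three balls and three spring noses
- seat_nominal (a point): point on the base's vertical axis 45.5 mm above the bench: the cube's origin when home, were the seat centred. The seat is fixed trimmed aside by an unmeasured amount: up to 5 mm in x and y, and turned by up to 0.18 rad about z; its height and level are exact. With a groove beside its ball the plate stays up to 3.5 mm high or tilted, and may jam there if let go
- ball_nominal (a point): nominal centre (seat untrimmed, fixed to the base) of one of the seat's three 10 mm steel balls, 40 mm from the axis at 180 degrees from x, 44 mm above the bench; the others are at +55 and -55 degrees. They rub in the grooves (friction about 0.6)
- nose_nominal (a point): nominal centre (seat untrimmed) of one of three slippery 14 mm spring noses, 70 mm from the axis at 0, +118, -118 degrees, 56.5 mm above the bench. Each yields outward only, up to 11 mm: 5.5 N plus 2.5 N/mm. Pins meet them 8 to 14 mm above home; they resist with 8 to 20 N in all (most when twisted), are passed 3 mm above home, then pull the plate down with about 7 N
- nose_tower (a point): top of the fixed aluminium tower behind that nose (nominal), 65 mm above the bench, 96 mm from the axis; 14 mm thick radially, 24 mm wide; the other two noses have the same
- dish: clear lidded petri dish, 94 mm across, 14 mm high, standing aside; origin at the centre of its underside
- slidebox: grey slide box with white lid, 92 x 62 x 35 mm, standing aside; origin at the centre of its underside
- vial: amber vial with white cap, 36 mm across, 60 mm high, standing aside; origin at the centre of its underside
Mind the look-alikes: they are no part of the job. What is meant by the cube is not red or yellow, and is the larger of those in its own colour.

How it is judged:
On the way:
1. the cube and its plate are lifted clear of the bench and of the base (height (world z) of cube above 0.065 m and contact force between cube and base below 0.1 N), for 0.2 s.
At the end, for the whole second after the job is handed in: the cube's plate rests with all three grooves home on the seat's balls: its origin within 1.3 mm above the home height of 45.5 mm and not more than 3 mm below, within 10 mm of the base's axis, tilted less than 0.02 rad, its x axis within 0.28 rad of the base's, released and at rest (z of cube in the frame of seat_nominal between -0.003 and 0.0013 m and horizontal distance between cube and seat_nominal below 0.01 m and angle between cube's own z axis and vertical below 0.02 rad and angle between the x axis of cube and the x axis of base, either way round below 0.28 rad and linear speed of cube below 0.01 m/s and contact force between cube and the fingers below 0.1 N); the robot touches nothing.
It fails at once if the plate is forced on the mount: the contact forces of plate on balls, noses and base add up to more than 80 N (fully home, the springs alone make about 37 N) (contact force between cube and base above 80 N).
It fails at once if the dish is moved more than 15 mm (distance of dish from where it was at the start of the episode above 0.015 m).
It fails at once if the slide box is moved more than 15 mm (distance of slidebox from where it was at the start of the episode above 0.015 m).
It fails at once if the vial is moved more than 15 mm (distance of vial from where it was at the start of the episode above 0.015 m).
It also fails if it takes over 64 s, if anything falls off the work surface, if the arm or the gripper's body presses on something with over 40 N, if the wrist force passes 120 N, or if a joint passes its speed limit or range.

### The arm

A 6-joint arm with a two-finger parallel gripper is mounted at the origin on the work surface. World frame = base frame: x ahead of the robot, y to its left, z up, the work surface at z = 0. Lengths are in m, angles in rad, forces in N, time in s.
With the tool pointing down it reaches from about 0.35 to 0.775 m from the base axis. Payload 7.3 kg.
Tool frame: the origin (TCP) lies on the centre line of the jaws, within the pads' length; the fingertips stand tip_reach ahead of it and the grasp point (between the pads) lies 6 mm ahead of it (tip_reach is the distance from the TCP to the fingertips, in m); x points along the fingers, y is the direction in which the jaws open and shut, and the axes are right-handed (so a half turn about x gives the same grasp; the last joint's range is limited). The gripper opens to 92 mm and grips with 3 to 60 N. Pads are 19 mm wide; open, the fingers measure 130 mm over their backs; the gripper's body (75 mm by 190 mm) begins 47 mm behind the grasp point.
Start: joints at [1.071, 0.342, 1.524, -0, 1.275, -0.146], TCP at [0.182, 0.493, 0.252] pointing down, gripper open.
Joint ranges: [-2.53, 2.53], [-0.77, 2.02], [0.04, 2.7], [-1, 4.14], [0.28, 2.66], [-3.11, 3.11]. Speed limits (rad/s): [2.57, 2.57, 3.14, 3.14, 3.14, 3.14].

### API

Orientations are given as [roll, pitch, yaw] about the fixed x, y, z axes, in that order (R = Rz(yaw) Ry(pitch) Rx(roll)).
In Python, from cell import observe, read_camera, get_calibration, hand_in, tip_reach gives the robot as it stands. The module is installed in compiled form; this text tells all that it offers.
- The arm moves only by the shell command python3 -m crank 'ROWS' [FORCE]. ROWS is JSON, a list of rows, each an object of numbers: "fingers": the opening, from -1 (shut) to 1 (fully open); "tx", "ty", "tz": the shift along the tool's x, y, z in units of 40 mm (1.0 is 40 mm); "roll": the turn about the tool's x in units of 10 degrees (1.0 is 10 degrees). In form: [{"fingers": .., "tx": .., "ty": .., "tz": .., "roll": ..}, ...]. A call has exactly 8 rows; each row is the pose to reach, as a shift and turn from the pose commanded when the call began, along the tool's axes at that moment; what a row does not reach only later rows make up. A row lasts 1/8 s, in which the tool goes at most 62.5 mm and 10.7 degrees, less where a joint would pass 70% of its speed; a pose out of reach is approached as far as the arm can. A call with a gripper value outside its range is refused whole. The fingers move at their own pace and stop on an object; FORCE is the grip in N (left out, the last holds). Time passes only in rows, so rows that repeat a pose let the fingers close, or fill a call up. It gives the time, the measured TCP pose, the force and the opening at its end, in the units of the state.
- observe(): the state, without advancing time (a new reading comes with each control period).
- read_camera(name): name is "scene" or "top" or "wrist"; returns (picture, depth): 420x560x3 uint8, red, green, blue; 420x560 float32, m along the optical axis (not along the pixel's ray), 0 where there is no reading.
- get_calibration(name): a dict with "vertical_fov" (degrees; the focal length in pixels is half the picture's height over the tangent of half this angle, whatever the lens; pixels are square), "cx", "cy" (the principal point, pixels), "pose" (4x4, takes a point from camera to world coordinates); the wrist camera has in their place "T_tool_cam" (4x4, takes a point from camera to tool coordinates, whose origin is the TCP and whose axes are the tool frame's). Camera axes: x right, y down, z forward; pixel columns grow to the right and rows downward; lengths in m; the calibration is good to about 2 mm. A picture is of the moment at which its call begins: read the wrist's pose just before it. get_calibration takes no time and is no camera call.
- hand_in(): hands the job in, once; it reports no verdict.
The state is a dict: "time": time; "qpos": joint angles; "qvel": joint speeds; "joint_efforts": joint torques, N m; "tool_pos": TCP position; "tool_rot": TCP orientation; "contact_force": force on the tool from outside, world axes, zero at the start; "torque": the same for the moment, N m; "opening": finger opening in m.
Only numpy, scipy, OpenCV 4.12 (cv2) and the standard library are available. Lean on these libraries where they do the work, as an engineer would, in place of code of your own. Each camera call takes 0.05 s, during which the arm holds its last target. There are 200 camera calls.

## Working session

There is one attempt and no reset: what is moved stays moved. The work goes in short steps, Python scripts to look and compute and a shell command to move; the robot and the scene stay as the last step left them, time stands still between calls to the robot, and variables do not carry over. Pictures are saved under pics/ and viewed, about 8 in all and at most 12, crops included, and the job is handed in when it is done.

```bash
mkdir -p pics
cat > h.py <<'E'
import numpy as np, cv2
from cell import *
from scipy.spatial.transform import Rotation as R
def T_tool():
    s=observe(); T=np.eye(4); T[:3,:3]=R.from_euler('xyz',s['tool_rot']).as_matrix(); T[:3,3]=s['tool_pos']; return T
def grab(n,fn=None):
    T=T_tool(); p,d=read_camera(n); c=get_calibration(n)
    P=T@np.array(c['T_tool_cam']) if n=='wrist' else np.array(c['pose'])
    f=210/np.tan(np.radians(c['vertical_fov'])/2)
    v,u=np.mgrid[0:420,0:560]
    X=np.stack([(u-c['cx'])/f*d,(v-c['cy'])/f*d,d],-1)@P[:3,:3].T+P[:3,3]
    X[d==0]=np.nan
    if fn: cv2.imwrite('pics/'+fn,p[...,::-1]); 
    np.savez('/tmp/'+n+'.npz',p=p,d=d,X=X,P=P,f=f,cx=c['cx'],cy=c['cy'])
    return p,d,X
E
python3 - <<'E'
from h import *
s=observe();print({k:np.round(v,3) for k,v in s.items()},tip_reach)
a=grab('top')[0];b=grab('scene')[0]
cv2.imwrite('pics/top.png',a[...,::-1]);cv2.imwrite('pics/scene.png',b[...,::-1])
E
```

```text
{'time': np.float64(0.0), 'qpos': array([ 1.071,  0.343,  1.525, -0.   ,  1.275, -0.146]), 'qvel': array([ 0.001,  0.   , -0.001,  0.002, -0.   ,  0.   ]), 'joint_efforts': array([  0.   , -43.124, -24.422,   0.072,   0.056,  -0.   ]), 'tool_pos': array([0.182, 0.492, 0.251]), 'tool_rot': array([-1.714,  1.569, -2.068]), 'contact_force': array([0.369, 0.384, 0.35 ]), 'torque': array([-0.015,  0.012,  0.031]), 'opening': np.float64(0.092)} 0.025
```

View pics/top.png

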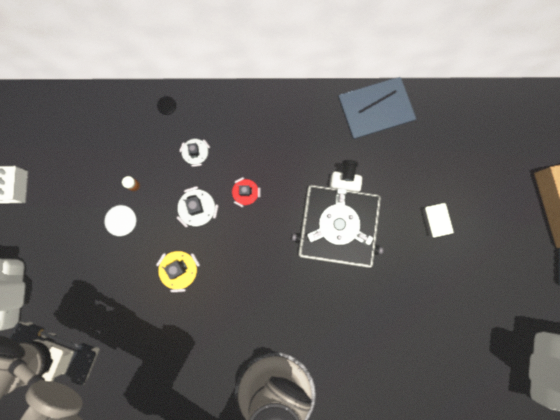

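View pics/scene.png

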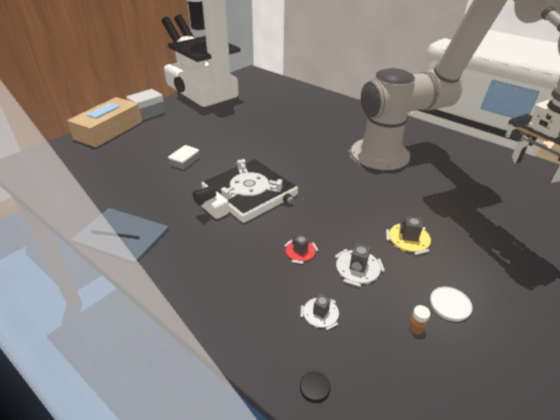

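Four plates with cubes appear in the top view: the large grey one at (196,207), a smaller grey one at (194,151), a red one at (245,192) and a yellow one at (178,270). By the description I choose (196,207), and I'll check it in a crop next to the base at (340,225).

Run:
```python
from h import *
z=np.load('/tmp/top.npz');p=z['p'];X=z['X']
c=cv2.resize(p[167:247,156:236],(400,400),interpolation=cv2.INTER_CUBIC)
b=cv2.resize(p[150:275,285:395],(352,400),interpolation=cv2.INTER_CUBIC)
cv2.imwrite('pics/crop.png',np.hstack([c,b])[...,::-1])
for u,v in [(196,207),(194,205),(194,151),(340,225),(120,220),(130,183),(438,220),(349,170)]: print(u,v,X[v,u].round(4))
# cube: block top points z~.067; plate z~.012
x=X[...,0];y=X[...,1];h=X[...,2]
for name,(u,v) in dict(cube=(196,207),base=(340,225)).items():
    q=X[v-60:v+60,max(u-60,0):u+60].reshape(-1,3)
    print(name,np.histogram(q[:,2],bins=np.arange(0,.09,.005)))
```

```text
196 207 [0.5419 0.2251 0.0716]
194 205 [0.5485 0.2319 0.0671]
194 151 [0.7166 0.2389 0.0494]
340 225 [ 0.4899 -0.1992  0.0418]
120 220 [0.5116 0.4665 0.0128]
130 183 [0.6164 0.4243 0.0603]
438 220 [ 0.5038 -0.4939  0.0393]
349 170 [ 0.6464 -0.2224  0.089 ]
cube (array([6138, 1118, 1026,  183,   19,   25,   30,   39,   39,  127,   69,
         29,   51,  173,   38,    0,    0]), array([0.   , 0.005, 0.01 , 0.015, 0.02 , 0.025, 0.03 , 0.035, 0.04 ,
       0.045, 0.05 , 0.055, 0.06 , 0.065, 0.07 , 0.075, 0.08 , 0.085]))
base (array([4362,  371,   10,   13,   40,  259, 1907, 2114,  860,  223,  194,
         54,  105,   80,   23,   25,   63]), array([0.   , 0.005, 0.01 , 0.015, 0.02 , 0.025, 0.03 , 0.035, 0.04 ,
       0.045, 0.05 , 0.055, 0.06 , 0.065, 0.07 , 0.075, 0.08 , 0.085]))
```

View pics/crop.png

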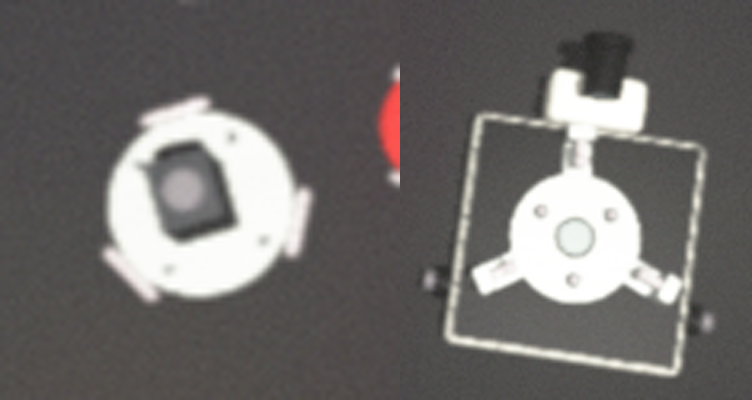

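The crop shows the larger grey plate: pins at crop (175,110), (300,222) and (130,275). The pin spacing (117/117/125 degrees) puts cube x up and slightly left. The base's port is at the top, and the seat balls are at (540,211), (610,214) and (573,279). Next I work out the frames and the move towards the cube.

```bash
cat >> h.py <<'E'
def go(x,y,z,jaw=None):
    """rows needed to bring TCP to x,y,z with tool y axis at world heading jaw (mod 180)"""
    T=T_tool(); d=T[:3,:3].T@(np.array([x,y,z])-T[:3,3])
    cur=np.degrees(np.arctan2(T[1,1],T[0,1]))
    s='tx %.3f ty %.3f tz %.3f'%tuple(d/.04)
    if jaw is not None:
        a=(cur-jaw+90)%180-90; s+=' roll %.3f (of q6 %.2f)'%(a/10,observe()['qpos'][5])
    print('pos',T[:3,3].round(4),'jaw %.2f'%cur,s)
E
python3 - <<'E'
from h import *
print(T_tool().round(3)); print(np.round(get_calibration('wrist')['T_tool_cam'],3),get_calibration('wrist')['vertical_fov'])
z=np.load('/tmp/top.npz');X=z['X'];P=z['P'];f=z['f'];print(P.round(3),f,z['cx'],z['cy'])
# pixel+height -> world
def at(u,v,h):
    r=P[:3,:3]@np.array([(u-z['cx'])/f,(v-z['cy'])/f,1]); return (P[:3,3]+r*(h-P[2,3])/r[2])
print('plate c',at(156+203/5,167+204/5,.012))
for n,(a,b) in dict(A=(175,110),B=(300,222),C=(130,275)).items(): print(n,at(156+a/5,167+b/5,.012).round(4))
B=[at(285+a/3.2,150+b/3.2,.047) for a,b in [(540,211),(610,214),(573,279)]];print(np.round(B,4))
C=np.array([at(285+a/3.2,150+b/3.2,.034) for a,b in [(482,117),(703,149),(677,372),(449,338)]]);print(C.round(4),C.mean(0))
c=at(156+203/5,167+204/5,.012); go(c[0]-.0,c[1],.25,106); go(.49,-.2,.25,85)
E
```

```text
[[-0.001  0.346  0.938  0.182]
 [-0.001  0.938 -0.346  0.492]
 [-1.    -0.001 -0.     0.251]
 [ 0.     0.     0.     1.   ]]
[[ 0.    -0.268  0.963 -0.132]
 [ 1.    -0.001 -0.     0.   ]
 [ 0.001  0.963  0.268 -0.073]
 [ 0.     0.     0.     1.   ]] 65.49182722194548
[[-0.006 -0.991  0.136  0.363]
 [-1.     0.005 -0.007 -0.008]
 [ 0.007 -0.136 -0.991  1.294]
 [ 0.     0.     0.     1.   ]] 422.4066903559292 278.7967661886166 210.43149633246426
plate c [0.5480934  0.23453433 0.012     ]
A [0.6067 0.253  0.012 ]
B [0.5367 0.175  0.012 ]
C [0.5046 0.2781 0.012 ]
[[ 0.5148 -0.5387  0.047 ]
 [ 0.5117 -0.604   0.047 ]
 [ 0.4513 -0.5654  0.047 ]]
[[ 0.6067 -0.4946  0.034 ]
 [ 0.5749 -0.703   0.034 ]
 [ 0.3654 -0.6623  0.034 ]
 [ 0.3979 -0.452   0.034 ]] [ 0.48623832 -0.57797512  0.034     ]
pos [0.1817 0.4922 0.2511] jaw 69.73 tx 0.029 ty -2.869 tz 10.824 roll -3.627 (of q6 -0.15)
pos [0.1817 0.4922 0.2511] jaw 69.73 tx 0.044 ty -13.562 tz 13.226 roll -1.527 (of q6 -0.15)
```

```bash
python3 -m crank '[{"tz":1.4,"ty":-0.4,"roll":-0.5},{"tz":2.9,"ty":-0.8,"roll":-1},{"tz":4.4,"ty":-1.2,"roll":-1.6},{"tz":5.9,"ty":-1.6,"roll":-2.2},{"tz":7.4,"ty":-2,"roll":-2.8},{"tz":8.9,"ty":-2.4,"roll":-3.3},{"tz":10,"ty":-2.7,"roll":-3.6},{"tz":10.6,"ty":-2.87,"roll":-3.6}]' 25
python3 - <<'E'
from h import *
grab('wrist','w1.png')
s=observe();print(s['time'],s['qvel'].round(3),s['tool_pos'])
go(.46,-.2,.25,85)
E
```

```text
0.15 [ 0.001 -0.005 -0.004 -0.001 -0.001 -0.001] [0.18175959 0.49225597 0.2512085 ]
pos [0.1818 0.4923 0.2512] jaw 69.73 tx 0.044 ty -13.825 tz 12.521 roll -1.527 (of q6 -0.15)invalid input at $[0]: expected keys fingers, tx, ty, tz, roll
```

View pics/w1.png

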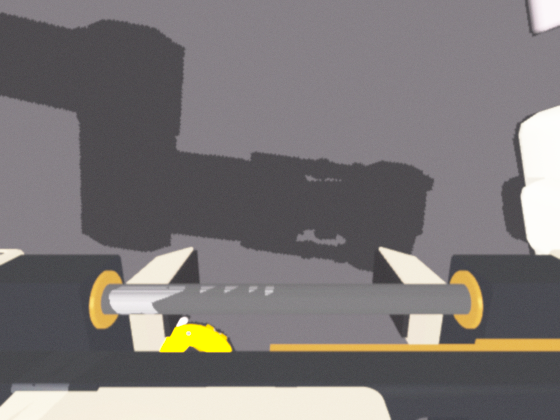

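The move was refused (every key is required); the picture shows only the start region. I resend it with all keys.

```bash
python3 -m crank '[{"fingers":1,"tx":0,"tz":1.4,"ty":-0.4,"roll":-0.5},{"fingers":1,"tx":0,"tz":2.9,"ty":-0.8,"roll":-1},{"fingers":1,"tx":0,"tz":4.4,"ty":-1.2,"roll":-1.6},{"fingers":1,"tx":0,"tz":5.9,"ty":-1.6,"roll":-2.2},{"fingers":1,"tx":0,"tz":7.4,"ty":-2,"roll":-2.8},{"fingers":1,"tx":0,"tz":8.9,"ty":-2.4,"roll":-3.3},{"fingers":1,"tx":0,"tz":10,"ty":-2.7,"roll":-3.6},{"fingers":1,"tx":0,"tz":10.6,"ty":-2.87,"roll":-3.6}]' 25
python3 - <<'E'
from h import *
grab('wrist','w2.png')
s=observe();print(s['time'],s['qvel'].round(3),s['tool_pos'])
go(.48,-.2,.25,85)
E
```

```text
time: 1.15
tool_pos: [0.5413, 0.2363, 0.2511]
tool_rot: [3.092, 1.57, -2.919]
contact_force: [-0.4, -0.3, -0.1]
opening: 0.0919
1.2 [ 0.05  -0.028  0.056  0.008 -0.008  0.06 ] [0.54280415 0.23508837 0.25100766]
pos [0.5428 0.2351 0.251 ] jaw 105.51 tx 0.036 ty -10.061 tz -4.422 roll 2.051 (of q6 -1.56)
```

View pics/w2.png

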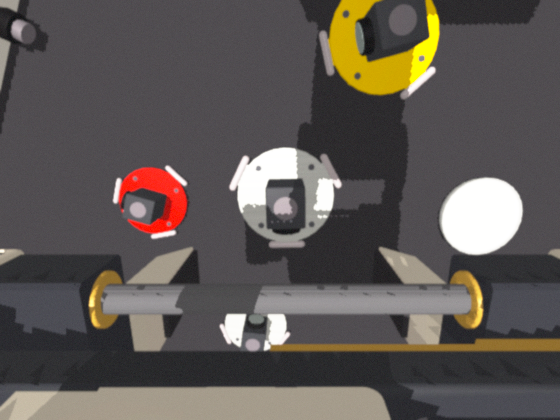

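The large grey cube's plate is centred at about (286,195), with pins at (241,172), (330,170) and (286,244); the window side faces down the picture. Next I move over the base.

```bash
cp /tmp/wrist.npz /tmp/wcube.npz; python3 -m crank '[{"fingers":1,"tx":0,"tz":-0.6,"ty":-1.4,"roll":0.3},{"fingers":1,"tx":0,"tz":-1.2,"ty":-2.8,"roll":0.6},{"fingers":1,"tx":0,"tz":-1.85,"ty":-4.2,"roll":0.9},{"fingers":1,"tx":0,"tz":-2.5,"ty":-5.6,"roll":1.2},{"fingers":1,"tx":0,"tz":-3.1,"ty":-7,"roll":1.5},{"fingers":1,"tx":0,"tz":-3.7,"ty":-8.4,"roll":1.8},{"fingers":1,"tx":0,"tz":-4.2,"ty":-9.5,"roll":2},{"fingers":1,"tx":0,"tz":-4.4,"ty":-10,"roll":2}]'
python3 - <<'E'
from h import *
p,d,X=grab('wrist')
s=observe();print(s['time'],s['qvel'].round(3),s['tool_pos'])
cv2.imwrite('pics/w3.png',cv2.resize(p[60:270,140:420],(800,600),interpolation=cv2.INTER_CUBIC)[...,::-1])
w=np.load('/tmp/wcube.npz')['p'];cv2.imwrite('pics/w2c.png',cv2.resize(w[130:260,210:360],(750,650)[:2],interpolation=cv2.INTER_CUBIC)[:600,...,::-1])
E
```

```text
time: 2.2
tool_pos: [0.4782, -0.196, 0.2517]
tool_rot: [2.213, 1.57, 2.136]
contact_force: [1.2, 0.9, -0.1]
opening: 0.0916
2.25 [ 0.054 -0.012  0.022  0.012  0.     0.059] [ 0.47827422 -0.19752869  0.25162558]
```

View pics/w3.png

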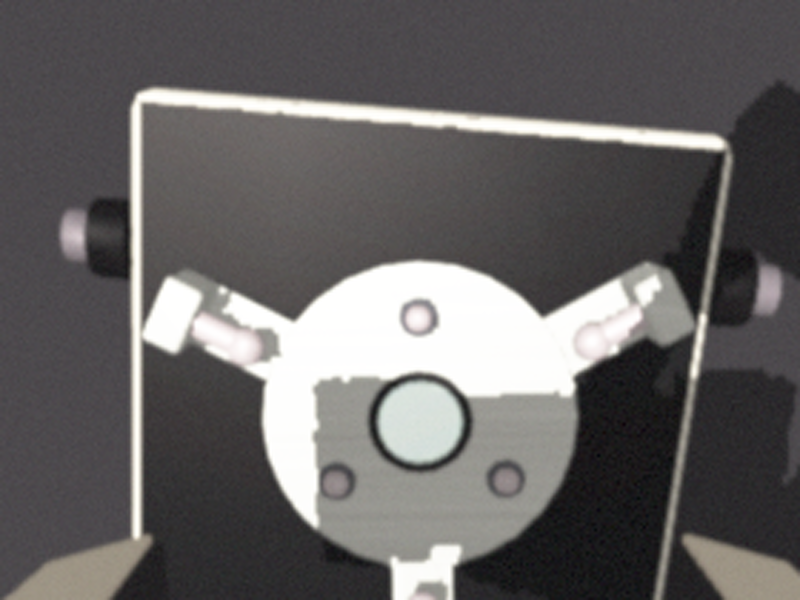

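View pics/w2c.png

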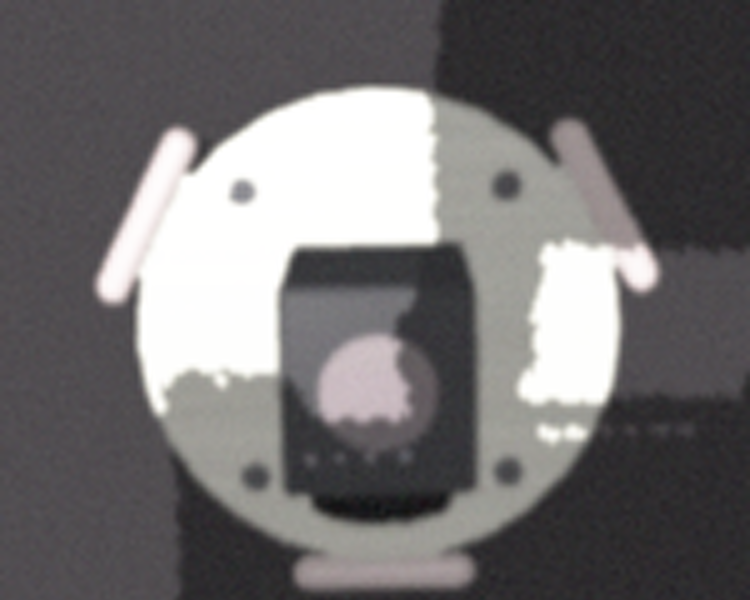

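Seat crop: balls at (419,317), (336,482) and (506,480), aperture at (420,421), and the base's rear corners at (140,96) and (726,142). Cube crop: pin middles at (146,216), (606,205) and (385,572), and block top corners at (280,290), (475,290), (480,490) and (287,490).

Run:
```python
from h import *
def mk(fn,u0,v0,k):
    z=np.load(fn);P,f,cx,cy=z['P'],z['f'],z['cx'],z['cy']
    def at(a,b,h):
        r=P[:3,:3]@np.array([(u0+a/k-cx)/f,(v0+b/k-cy)/f,1]); return (P[:3,3]+r*(h-P[2,3])/r[2])
    return at
def fit(nom,meas):
    nom=np.array(nom,float);m=np.array(meas)[:,:2]
    a=nom-nom.mean(0);b=m-m.mean(0); th=np.arctan2((a[:,0]*b[:,1]-a[:,1]*b[:,0]).sum(),(a*b).sum())
    Rm=np.array([[np.cos(th),-np.sin(th)],[np.sin(th),np.cos(th)]]); t=m.mean(0)-Rm@nom.mean(0)
    print('xy',t.round(4),'yaw %.2f'%np.degrees(th),'res mm',(1e3*(m-nom@Rm.T-t)).round(1).tolist()); return t,th
pol=lambda r,angs:[(r*np.cos(np.radians(a)),r*np.sin(np.radians(a))) for a in angs]
w=mk('/tmp/wrist.npz',140,60,2.857)
print('seat');fit(pol(.04,[180,55,-55]),[w(a,b,.044) for a,b in [(419,317),(506,480),(336,482)]])
print('ring',w(420,421,.0405).round(4))
print('base edge');A=w(140,96,.034);B=w(726,142,.034);print(A.round(4),B.round(4),np.linalg.norm(A-B));d=A-B;print('yaw',np.degrees(np.arctan2(-d[0],d[1])) , 'yaw2',np.degrees(np.arctan2(d[1],d[0]))-90)
x=np.array([-d[1],d[0]])/np.hypot(*d[:2]);x*=np.sign(x[0]);print('base centre',((A+B)/2)[:2]+.11*x)
c=mk('/tmp/wcube.npz',210,130,5)
print('pins');fit(pol(.06,[0,118,-118]),[c(a,b,.008) for a,b in [(385,572),(606,205),(146,216)]])
K=[c(a,b,.067) for a,b in [(280,290),(475,290),(480,490),(287,490)]]
print('block');fit([(-.022,-.02),(-.022,.02),(.022,.02),(.022,-.02)],K)
print('plate',((c(378,86,.012)+c(378,557,.012))/2).round(4),((c(136,320,.012)+c(620,320,.012))/2).round(4))
```

```text
seat
xy [ 0.4928 -0.1949] yaw -3.75 res mm [[0.1, -0.0], [-0.1, -0.3], [-0.1, 0.3]]
ring [ 0.4929 -0.195   0.0405]
base edge
[ 0.369  -0.2845  0.034 ] [ 0.4006 -0.0783  0.034 ] 0.20860784456887263
yaw 171.2745459878147 yaw2 -188.72545401218534
base centre [ 0.49354405 -0.1980611 ]
pins
xy [0.5499 0.2396] yaw 16.95 res mm [[0.3, 0.1], [-0.1, -0.1], [-0.2, -0.0]]
block
xy [0.5495 0.2397] yaw 16.46 res mm [[0.9, 0.8], [1.9, -0.6], [-1.0, -0.4], [-1.8, 0.2]]
plate [0.5491 0.2391 0.012 ] [0.5467 0.2384 0.012 ]
```

Run:
```python
from h import *
go(.5497,.2396,.16,106.9)
```

```text
pos [ 0.4783 -0.1975  0.2516] jaw 85.56 tx 2.280 ty 11.036 tz 0.934 roll -2.134 (of q6 -2.03)
```

```bash
python3 -m crank '[{"fingers":1,"tx":0,"tz":0.1,"ty":1.4,"roll":-0.3},{"fingers":1,"tx":0,"tz":0.2,"ty":2.9,"roll":-0.6},{"fingers":1,"tx":0.3,"tz":0.3,"ty":4.4,"roll":-0.9},{"fingers":1,"tx":0.6,"tz":0.5,"ty":5.9,"roll":-1.2},{"fingers":1,"tx":1.0,"tz":0.6,"ty":7.4,"roll":-1.5},{"fingers":1,"tx":1.5,"tz":0.75,"ty":8.9,"roll":-1.8},{"fingers":1,"tx":2,"tz":0.9,"ty":10.3,"roll":-2.1},{"fingers":1,"tx":2.28,"tz":0.93,"ty":11.04,"roll":-2.13}]'
python3 -c "
from h import *
go(.5497,.2396,.051,106.9)"
```

```text
time: 3.25
tool_pos: [0.5472, 0.2471, 0.1592]
tool_rot: [2.635, 1.569, 2.936]
contact_force: [0.5, -0.8, 0.4]
opening: 0.0921
pos [0.5472 0.2471 0.1592] jaw 107.24 tx 2.705 ty -0.200 tz 0.009 roll 0.034 (of q6 -1.58)
```

```bash
python3 -m crank '[{"fingers":1,"tx":0.5,"tz":0,"ty":0,"roll":0},{"fingers":1,"tx":1,"tz":0,"ty":0,"roll":0},{"fingers":1,"tx":1.4,"tz":0,"ty":0,"roll":0},{"fingers":1,"tx":1.5,"tz":0,"ty":0,"roll":0},{"fingers":1,"tx":1.5,"tz":0,"ty":0,"roll":0},{"fingers":1,"tx":1.5,"tz":0,"ty":0,"roll":0},{"fingers":1,"tx":1.5,"tz":0,"ty":0,"roll":0},{"fingers":1,"tx":1.5,"tz":0,"ty":0,"roll":0}]'
python3 -c "
from h import *
go(.5497,.2396,.051,106.9)"
```

```text
time: 4.25
tool_pos: [0.5491, 0.2428, 0.101]
tool_rot: [0.1, 1.57, 0.397]
contact_force: [-0.3, 1.0, -0.4]
opening: 0.092
pos [0.5491 0.2428 0.101 ] jaw 107.02 tx 1.249 ty -0.081 tz -0.009 roll 0.012 (of q6 -1.58)
```

```bash
python3 -m crank '[{"fingers":1,"tx":0,"tz":0,"ty":-0.08,"roll":0},{"fingers":1,"tx":0.5,"tz":0,"ty":-0.08,"roll":0},{"fingers":1,"tx":0.9,"tz":0,"ty":-0.08,"roll":0},{"fingers":1,"tx":1.2,"tz":0,"ty":-0.08,"roll":0},{"fingers":1,"tx":1.25,"tz":0,"ty":-0.08,"roll":0},{"fingers":1,"tx":1.25,"tz":0,"ty":-0.08,"roll":0},{"fingers":0.3,"tx":1.25,"tz":0,"ty":-0.08,"roll":0},{"fingers":-0.5,"tx":1.25,"tz":0,"ty":-0.08,"roll":0}]' 30
python3 -m crank '[{"fingers":-0.5,"tx":0,"tz":0,"ty":0,"roll":0},{"fingers":-0.5,"tx":0,"tz":0,"ty":0,"roll":0},{"fingers":-0.5,"tx":0,"tz":0,"ty":0,"roll":0},{"fingers":-0.5,"tx":0,"tz":0,"ty":0,"roll":0},{"fingers":-0.5,"tx":0,"tz":0,"ty":0,"roll":0},{"fingers":-0.5,"tx":-0.2,"tz":0,"ty":0,"roll":0},{"fingers":-0.5,"tx":-0.7,"tz":0,"ty":0,"roll":0},{"fingers":-0.5,"tx":-1.5,"tz":0,"ty":0,"roll":0}]'
python3 -c "
from h import *
go(.4928,-.1949,.15,86.25);print(observe())"
```

```text
time: 5.25
tool_pos: [0.5501, 0.2399, 0.0511]
tool_rot: [0.048, 1.57, 0.345]
contact_force: [-0.2, -0.1, 0.1]
opening: 0.0764
time: 6.25
tool_pos: [0.5486, 0.2396, 0.1099]
tool_rot: [3.039, 1.567, -2.947]
contact_force: [1.4, 0.7, -3.3]
opening: 0.04
pos [0.5486 0.2396 0.1099] jaw 107.02 tx -0.988 ty -9.977 tz -4.517 roll 2.077 (of q6 -1.58)
{'time': 6.25, 'qpos': array([ 2.83583216e-01,  6.14649591e-01,  1.49084477e+00,  3.98946671e-04,
        1.03994157e+00, -1.58455129e+00]), 'qvel': array([-0.0008541 , -0.34117801, -0.23755247,  0.00101836,  0.54640875,
       -0.00075555]), 'joint_efforts': array([ 5.83544222e-02, -5.32566869e+01, -2.10134554e+01, -3.16799094e-02,
       -6.27636798e-01,  7.33810193e-04]), 'tool_pos': array([0.54858806, 0.23956279, 0.10992753]), 'tool_rot': array([ 3.03875951,  1.56693772, -2.94729025]), 'contact_force': array([ 1.39976284,  0.72828317, -3.31517321]), 'torque': array([ 0.10442843, -0.00374633, -0.02293785]), 'opening': 0.04000986255737546}
```

```bash
python3 -m crank '[{"fingers":-0.5,"tx":-1,"tz":-0.3,"ty":-0.7,"roll":0.2},{"fingers":-0.5,"tx":-1.5,"tz":-0.9,"ty":-2.1,"roll":0.5},{"fingers":-0.5,"tx":-1.5,"tz":-1.6,"ty":-3.5,"roll":0.8},{"fingers":-0.5,"tx":-1.5,"tz":-2.2,"ty":-4.9,"roll":1.1},{"fingers":-0.5,"tx":-1.5,"tz":-2.9,"ty":-6.3,"roll":1.4},{"fingers":-0.5,"tx":-1.5,"tz":-3.5,"ty":-7.7,"roll":1.7},{"fingers":-0.5,"tx":-1.5,"tz":-4.2,"ty":-9.1,"roll":2},{"fingers":-0.5,"tx":-1.5,"tz":-4.55,"ty":-9.97,"roll":2.08}]' 35
python3 -m crank '[{"fingers":-0.5,"tx":0.2,"tz":0,"ty":0,"roll":0},{"fingers":-0.5,"tx":0.5,"tz":0,"ty":0,"roll":0},{"fingers":-0.5,"tx":0.8,"tz":0,"ty":0,"roll":0},{"fingers":-0.5,"tx":1,"tz":0,"ty":0,"roll":0},{"fingers":-0.5,"tx":1,"tz":0,"ty":0,"roll":0},{"fingers":-0.5,"tx":1,"tz":0,"ty":0,"roll":0},{"fingers":-0.5,"tx":1,"tz":0,"ty":0,"roll":0},{"fingers":-0.5,"tx":1,"tz":0,"ty":0,"roll":0}]'
python3 - <<'E'
from h import *
go(.4928,-.1949,.115,86.25); s=observe(); print(s['contact_force'],s['torque'],s['opening'])
p=grab('wrist')[0]; q=grab('scene')[0]
a=cv2.resize(p[60:340,80:480],(571,400)); b=cv2.resize(q[130:240,180:320],(509,400))
cv2.imwrite('pics/w4.png',cv2.resize(np.hstack([a,b]),(800,296))[...,::-1])
E
```

```text
time: 7.25
tool_pos: [0.4915, -0.1973, 0.1706]
tool_rot: [2.74, 1.57, 2.671]
contact_force: [1.7, 0.9, -4.4]
opening: 0.04
time: 8.25
tool_pos: [0.4927, -0.195, 0.1308]
tool_rot: [-0.319, 1.57, -0.385]
contact_force: [-0.5, -0.5, -3.9]
opening: 0.0399
pos [ 0.4927 -0.195   0.1308] jaw 86.23 tx 0.395 ty 0.002 tz 0.002 roll -0.002 (of q6 -2.03)
[-0.45061224 -0.472055   -3.88244274] [-0.02034257  0.04392112 -0.01441979] 0.03985109434518265
```

View pics/w4.png

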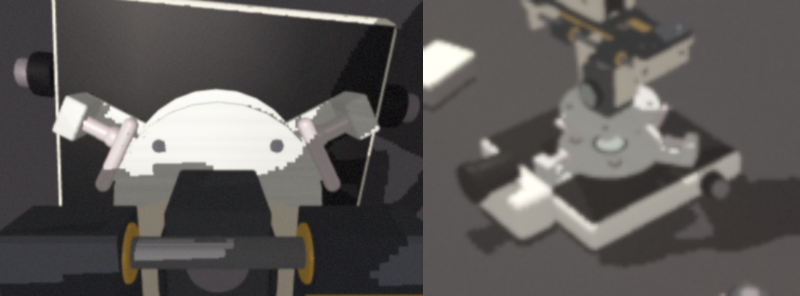

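The cube hangs level in the jaws, centred over the seat: pins at (116,156) and (321,156) sit symmetrically inside the noses. I lower it slowly to the noses.

```bash
python3 -m crank '[{"fingers":-0.5,"tx":0.12,"tz":0,"ty":0,"roll":0},{"fingers":-0.5,"tx":0.25,"tz":0,"ty":0,"roll":0},{"fingers":-0.5,"tx":0.37,"tz":0,"ty":0,"roll":0},{"fingers":-0.5,"tx":0.45,"tz":0,"ty":0,"roll":0},{"fingers":-0.5,"tx":0.52,"tz":0,"ty":0,"roll":0},{"fingers":-0.5,"tx":0.57,"tz":0,"ty":0,"roll":0},{"fingers":-0.5,"tx":0.6,"tz":0,"ty":0,"roll":0},{"fingers":-0.5,"tx":0.6,"tz":0,"ty":0,"roll":0}]'
python3 -c "
from h import *
go(.4928,-.1949,.0965,86.25); s=observe(); print(s['contact_force'].round(2),s['torque'].round(3))"
```

```text
time: 9.35
tool_pos: [0.4926, -0.1949, 0.1065]
tool_rot: [1.181, 1.571, 1.115]
contact_force: [0.2, 0.1, -3.8]
opening: 0.04
pos [ 0.4926 -0.1949  0.1065] jaw 86.23 tx 0.250 ty 0.000 tz 0.006 roll -0.002 (of q6 -2.03)
[ 0.22  0.09 -3.79] [0.057 0.05  0.011]
```

```bash
python3 -m crank '[{"fingers":-0.5,"tx":0.03,"tz":0,"ty":0,"roll":0},{"fingers":-0.5,"tx":0.05,"tz":0,"ty":0,"roll":0},{"fingers":-0.5,"tx":0.07,"tz":0,"ty":0,"roll":0},{"fingers":-0.5,"tx":0.09,"tz":0,"ty":0,"roll":0},{"fingers":-0.5,"tx":0.1,"tz":0,"ty":0,"roll":0},{"fingers":-0.5,"tx":0.1,"tz":0,"ty":0,"roll":0},{"fingers":-0.5,"tx":0.1,"tz":0,"ty":0,"roll":0},{"fingers":-0.5,"tx":0.1,"tz":0,"ty":0,"roll":0}]'
python3 -c "
from h import *
go(.4928,-.1949,.0965,86.25); s=observe(); print(s['contact_force'].round(2),s['torque'].round(3))"
```

```text
time: 10.35
tool_pos: [0.493, -0.1951, 0.103]
tool_rot: [-0.378, 1.569, -0.444]
contact_force: [1.1, -1.2, 5.7]
opening: 0.0399
pos [ 0.493  -0.1951  0.103 ] jaw 86.23 tx 0.163 ty 0.005 tz -0.007 roll -0.002 (of q6 -2.03)
[ 1.1  -1.19  5.74] [-0.18  -0.187  0.024]
```

```bash
python3 -m crank '[{"fingers":-0.5,"tx":0.02,"tz":0,"ty":0,"roll":0},{"fingers":-0.5,"tx":0.04,"tz":0,"ty":0,"roll":0},{"fingers":-0.5,"tx":0.05,"tz":0,"ty":0,"roll":0},{"fingers":-0.5,"tx":0.06,"tz":0,"ty":0,"roll":0},{"fingers":-0.5,"tx":0.07,"tz":0,"ty":0,"roll":0},{"fingers":-0.5,"tx":0.08,"tz":0,"ty":0,"roll":0},{"fingers":-0.5,"tx":0.08,"tz":0,"ty":0,"roll":0},{"fingers":-0.5,"tx":0.08,"tz":0,"ty":0,"roll":0}]'
python3 -c "
from h import *
go(.4928,-.1949,.0965,86.25); s=observe(); print(s['contact_force'].round(2),s['torque'].round(3))"
```

```text
time: 11.35
tool_pos: [0.4928, -0.1951, 0.0994]
tool_rot: [-0.363, 1.57, -0.429]
contact_force: [2.9, -3.0, 2.8]
opening: 0.0395
pos [ 0.4928 -0.1951  0.0994] jaw 86.23 tx 0.072 ty 0.004 tz -0.001 roll -0.002 (of q6 -2.03)
[ 2.86 -2.95  2.79] [-0.364 -0.314 -0.006]
```

```bash
python3 -m crank '[{"fingers":-0.5,"tx":0,"tz":0.01,"ty":-0.01,"roll":0},{"fingers":-0.5,"tx":0,"tz":0.02,"ty":-0.02,"roll":0},{"fingers":-0.5,"tx":0.01,"tz":0.02,"ty":-0.02,"roll":0},{"fingers":-0.5,"tx":0.02,"tz":0.02,"ty":-0.02,"roll":0},{"fingers":-0.5,"tx":0.03,"tz":0.02,"ty":-0.02,"roll":0},{"fingers":-0.5,"tx":0.04,"tz":0.02,"ty":-0.02,"roll":0},{"fingers":-0.5,"tx":0.04,"tz":0.02,"ty":-0.02,"roll":0},{"fingers":-0.5,"tx":0.04,"tz":0.02,"ty":-0.02,"roll":0}]'
python3 -c "
from h import *
go(.4928,-.1949,.0965,86.25); s=observe(); print(s['contact_force'].round(2),s['torque'].round(3))"
```

```text
time: 12.35
tool_pos: [0.493, -0.1956, 0.0972]
tool_rot: [2.642, 1.57, 2.576]
contact_force: [2.0, -0.6, -5.0]
opening: 0.0399
pos [ 0.493  -0.1956  0.0972] jaw 86.23 tx 0.018 ty 0.017 tz -0.007 roll -0.002 (of q6 -2.03)
[ 1.97 -0.58 -5.02] [-0.126 -0.211 -0.008]
```

```bash
python3 -m crank '[{"fingers":-0.5,"tx":0.01,"tz":0.01,"ty":0,"roll":0},{"fingers":-0.5,"tx":0.02,"tz":0.01,"ty":0,"roll":0},{"fingers":-0.5,"tx":0.03,"tz":0.01,"ty":0,"roll":0},{"fingers":-0.5,"tx":0.03,"tz":0.01,"ty":0,"roll":0},{"fingers":-0.5,"tx":0.03,"tz":0.01,"ty":0,"roll":0},{"fingers":-0.5,"tx":0.03,"tz":0.01,"ty":0,"roll":0},{"fingers":-0.5,"tx":0.03,"tz":0.01,"ty":0,"roll":0},{"fingers":-0.5,"tx":0.03,"tz":0.01,"ty":0,"roll":0}]'
python3 -c "
from h import *
go(.4928,-.1949,.0965,86.25); s=observe(); print(s['contact_force'].round(2),s['torque'].round(3))"
```

```text
time: 13.35
tool_pos: [0.4936, -0.1957, 0.0963]
tool_rot: [2.59, 1.57, 2.524]
contact_force: [-0.2, -0.8, -6.4]
opening: 0.0399
pos [ 0.4936 -0.1957  0.0963] jaw 86.23 tx -0.005 ty 0.018 tz -0.020 roll -0.002 (of q6 -2.03)
[-0.22 -0.8  -6.37] [-0.035  0.016  0.006]
```

```bash
python3 -m crank '[{"fingers":-0.5,"tx":0.01,"tz":0,"ty":-0.01,"roll":0},{"fingers":-0.5,"tx":0.02,"tz":0,"ty":-0.01,"roll":0},{"fingers":-0.5,"tx":0.03,"tz":0,"ty":-0.01,"roll":0},{"fingers":-0.5,"tx":0.04,"tz":0,"ty":-0.01,"roll":0},{"fingers":-0.5,"tx":0.04,"tz":0,"ty":-0.01,"roll":0},{"fingers":-0.5,"tx":0.04,"tz":0,"ty":-0.01,"roll":0},{"fingers":-0.5,"tx":0.04,"tz":0,"ty":-0.01,"roll":0},{"fingers":-0.5,"tx":0.04,"tz":0,"ty":-0.01,"roll":0}]'
python3 -c "
from h import *
go(.4928,-.1949,.0965,86.25); s=observe(); print(s['contact_force'].round(2),s['torque'].round(3))"
```

```text
time: 14.35
tool_pos: [0.4938, -0.1961, 0.0954]
tool_rot: [-0.07, 1.57, -0.136]
contact_force: [-2.5, 2.5, 6.1]
opening: 0.0397
pos [ 0.4938 -0.1961  0.0954] jaw 86.23 tx -0.028 ty 0.029 tz -0.027 roll -0.002 (of q6 -2.03)
[-2.55  2.49  6.06] [0.509 0.652 0.04 ]
```

Contact at home height. A gentle twist and sideways wiggle under light pressure to make sure the grooves are seated.

```bash
python3 -m crank '[{"fingers":-0.5,"tx":0,"tz":-0.01,"ty":0.01,"roll":0.06},{"fingers":-0.5,"tx":0,"tz":-0.01,"ty":0.01,"roll":0.12},{"fingers":-0.5,"tx":0,"tz":-0.01,"ty":0.01,"roll":0},{"fingers":-0.5,"tx":0,"tz":-0.01,"ty":0.01,"roll":-0.12},{"fingers":-0.5,"tx":0,"tz":-0.01,"ty":0.01,"roll":-0.06},{"fingers":-0.5,"tx":0,"tz":-0.01,"ty":0.01,"roll":0},{"fingers":-0.5,"tx":0,"tz":-0.01,"ty":0.01,"roll":0},{"fingers":-0.5,"tx":0,"tz":-0.01,"ty":0.01,"roll":0}]'
python3 - <<'E'
from h import *
go(.4928,-.1949,.0965,86.25); s=observe(); print(s['contact_force'].round(2),s['torque'].round(3))
p,d,X=grab('wrist')
cv2.imwrite('pics/w5.png',cv2.resize(p[60:300,80:480],(800,480))[...,::-1])
# plate plane: bright points near z .0575
h=X[...,2];m=(abs(h-.0575)<.006)&(np.hypot(X[...,0]-.4935,X[...,1]+.1957)<.05)
q=X[m];A=np.c_[q[:,0]-.4935,q[:,1]+.1957,np.ones(len(q))];c=np.linalg.lstsq(A,q[:,2],rcond=None)[0];print(len(q),c,np.median(q[:,2]))
E
```

```text
time: 15.35
tool_pos: [0.4937, -0.196, 0.0953]
tool_rot: [-0.439, 1.57, -0.506]
contact_force: [-2.0, 1.5, 5.5]
opening: 0.0394
pos [ 0.4937 -0.196   0.0953] jaw 86.19 tx -0.030 ty 0.025 tz -0.025 roll -0.006 (of q6 -2.03)
[-2.04  1.55  5.55] [0.273 0.378 0.149]
9295 [ 0.00178047 -0.00033861  0.055875  ] 0.05572376131696735
```

View pics/w5.png

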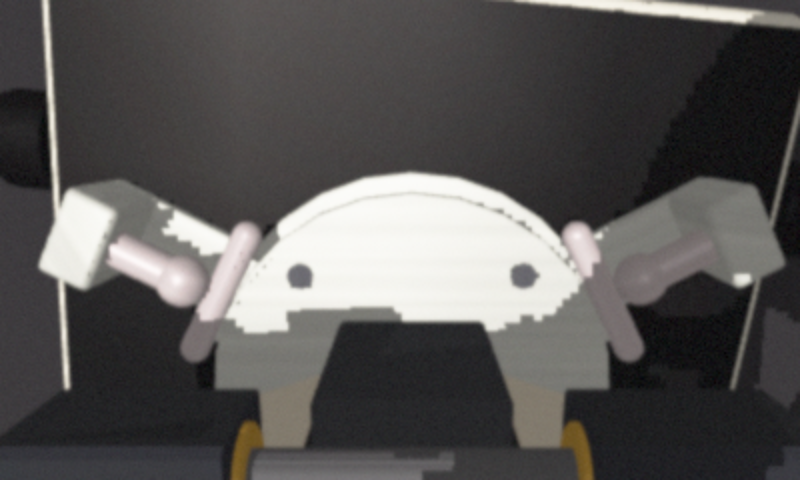

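The pins sit inside and below the nose balls (180,282) and (640,278), and the plate is level (slopes under 0.002). The grooves appear seated, so I release and retreat upward.

```bash
python3 -m crank '[{"fingers":0.6,"tx":0,"tz":0,"ty":0,"roll":0},{"fingers":0.6,"tx":0,"tz":0,"ty":0,"roll":0},{"fingers":0.6,"tx":0,"tz":0,"ty":0,"roll":0},{"fingers":0.6,"tx":0,"tz":0,"ty":0,"roll":0},{"fingers":0.6,"tx":-0.2,"tz":0,"ty":0,"roll":0},{"fingers":0.6,"tx":-0.8,"tz":0,"ty":0,"roll":0},{"fingers":0.6,"tx":-1.6,"tz":0,"ty":0,"roll":0},{"fingers":0.6,"tx":-2.6,"tz":0,"ty":0,"roll":0}]'
python3 -m crank '[{"fingers":0.6,"tx":-0.8,"tz":0,"ty":0,"roll":0},{"fingers":0.6,"tx":-1.4,"tz":0,"ty":0,"roll":0},{"fingers":0.6,"tx":-1.4,"tz":0,"ty":0,"roll":0},{"fingers":0.6,"tx":-1.4,"tz":0,"ty":0,"roll":0},{"fingers":0.6,"tx":-1.4,"tz":0,"ty":0,"roll":0},{"fingers":0.6,"tx":-1.4,"tz":0,"ty":0,"roll":0},{"fingers":0.6,"tx":-1.4,"tz":0,"ty":0,"roll":0},{"fingers":0.6,"tx":-1.4,"tz":0,"ty":0,"roll":0}]'
python3 - <<'E'
from h import *
s=observe(); print(s['contact_force'].round(2),s['opening'],s['tool_pos'])
p,d,X=grab('wrist')
cv2.imwrite('pics/w6.png',cv2.resize(p[60:300,120:440],(800,600))[...,::-1])
h=X[...,2];r=np.hypot(X[...,0]-.4935,X[...,1]+.1957)
v,u=np.mgrid[0:420,0:560]
m=(abs(h-.0565)<.006)&(r<.052)&(p.min(-1)>90)
q=X[m];A=np.c_[q[:,0]-.4935,q[:,1]+.1957,np.ones(len(q))];c=np.linalg.lstsq(A,q[:,2],rcond=None)[0];print('plate',len(q),c)
b=X[(abs(h-.112)<.006)&(r<.02)];print('top',len(b),np.median(b[:,2]))
dk=X[(abs(h-.034)<.006)&(p.max(-1)<60)&(r>.09)&(r<.11)];print('deck',len(dk),np.median(dk[:,2]))
E
```

```text
time: 16.4
tool_pos: [0.493, -0.1956, 0.2]
tool_rot: [2.6, 1.57, 2.534]
contact_force: [0.1, 0.3, 0.3]
opening: 0.0737
time: 17.4
tool_pos: [0.4933, -0.1957, 0.2548]
tool_rot: [2.288, 1.571, 2.223]
contact_force: [-0.2, -0.6, -0.3]
opening: 0.0737
[-0.21 -0.59 -0.26] 0.07365592931953864 [ 0.49328834 -0.19571532  0.2547507 ]
plate 4948 [-7.02476835e-05 -8.59460515e-04  5.58492451e-02]
top 1580 0.11092207029886475
deck 4697 0.03330811173766968
```

View pics/w6.png

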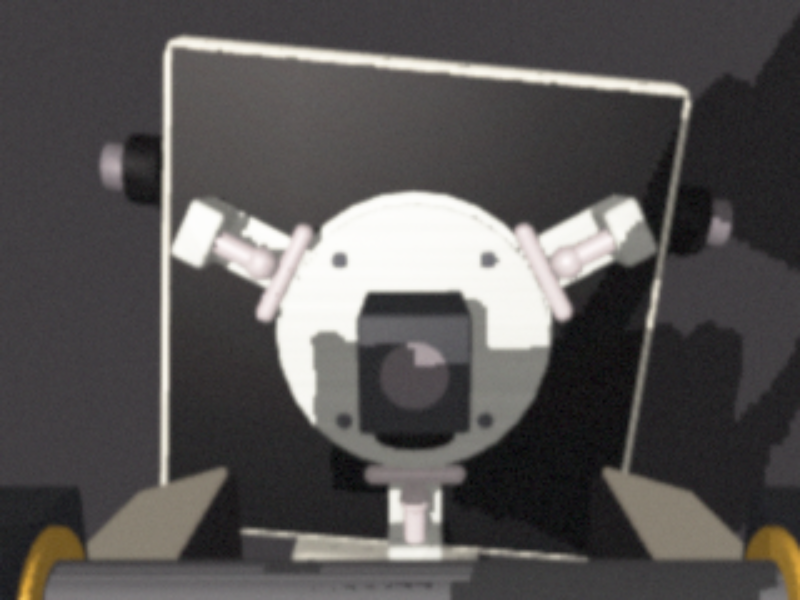

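Released: the plate is level (tilt about 0.001 rad), the pins sit under all three noses, and the hood points to the port. The block top reads 77.6 mm above the deck (78.5 mm expected at home), so it is not standing high.

```bash
python3 -c "
from cell import *
print(hand_in())"
```

```text
the job is handed in; nothing more can be done
None
```

I fitted the large grey filter cube on the base, hooded window towards the port tube, and handed the job in at about 17.5 s of the 64 s allowed. No verdict was reported.

- **Fitting:** The seat was turned about 5° from the base. I lowered the plate between the noses and nudged it sideways until the side forces faded. I then pressed with about 10 N, twisted it gently by about ±1°, and released. The force readings after each step never showed more than about 10 N of push.
- **Last checks:** After release the plate's tilt measured about 0.001 rad. All three pins were under their noses, and the tool read almost no force and stood well clear of the base.
- **Disagreement:** Heights came out slightly low rather than high. The block top was 77.6 mm above the deck against 78.5 mm expected, and the tool was about 1 mm below the nominal home height while pressing. I put this down to the 2 mm camera calibration and a slight slip in the grip.
- **Mishaps:** One move was refused for missing keys and did nothing. I kept clear of the dish, slide box and vial, but did not check them again at the end.

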